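# Set out the weighing bench

### The arm

A 7-joint arm with a two-finger parallel gripper is mounted at the origin on the work surface. World frame = base frame: x ahead of the robot, y to its left, z up, the work surface at z = 0. Lengths are in mm, angles in rad, forces in N, time in s.
With the tool pointing down it reaches from about 400 to 875 mm from the base axis. Payload 4.4 kg.
Tool frame: the origin (TCP) lies at the very end of the fingers, on their centre line; the grasp point (between the pads) lies 19 mm behind it; z points along the fingers, y is the line along which they close (so a half turn about z gives the same grasp; the last joint's range is limited). The gripper opens to 85 mm and grips with 20 to 120 N. Pads are 22 mm wide; open, the fingers measure 114 mm over their backs; the gripper's body (76 mm by 85 mm) begins 54 mm behind the grasp point. The pads swing forward as they close: fully open they stand 13 mm farther back than shut.
Start: joints at [1.129, 0.628, 0.038, 1.517, -0.027, 0.996, -0.02], TCP at [238.589, -604.643, 231.313] pointing down, gripper open.
Joint ranges: [-3.06, 3.06], [-0.37, 2.12], [-1.25, 1.32], [0.18, 2.47], [-1.1, 4.24], [0.23, 1.98], [-2.94, 2.94]. Speed limits (rad/s): [2.57, 2.57, 3.14, 3.14, 3.14, 3.14, 3.14].

### API

Orientations are given as [roll, pitch, yaw] about the fixed x, y, z axes, in that order (R = Rz(yaw) Ry(pitch) Rx(roll)).
In Python, from cell import ctrl gives the robot as it stands.
- The arm moves only by the tool step_arm, never from a script. Its argument "series" is a list that holds one entry, the list of rows, each a list of 7 numbers: the turn, a rotation vector about the tool's x, y, z as a fraction of full scale, then the shift along the tool's x, y, z as a fraction of full scale, then the closure, from 0 (fully open) to 1 (shut). In form: [[[ax, ay, az, tx, ty, tz, gripper], ...]]. A call has 1 to 12 rows; each row shifts and turns the commanded pose from where the row before left it, along the tool's axes as they then stand; what a row does not reach is not made up. Full scale, the value 1, is 150 mm for a shift and 45 degrees for a turn. A row lasts 1/10 s, in which the tool goes at most 50 mm and 8.59 degrees, less where a joint would pass 70% of its speed; a pose out of reach is approached as far as the arm can. A call with a number of a shift or a turn outside -1 to 1 is refused whole. A call with a gripper value outside its range is refused whole. The fingers move at their own pace and stop on an object; the grip force is fixed at half the most. Time passes only in rows, so rows that do not move let the fingers close. It gives the time, the measured TCP pose, the force, the opening and the grip force at its end, in the units of the state.
- ctrl.read_state(): the state, without advancing time (a new reading comes with each control period).
- ctrl.get_image(name): name is "scene" or "top" or "wrist"; returns a dict with "img" (420x560x3 uint8, red, green, blue), "fx", "fy", "cx", "cy" (pixels), "R" (3x3) and "t" (3): a world point X has camera coordinates R X + t. Camera axes: x right, y down, z forward; pixel columns grow to the right and rows downward; lengths in mm; the calibration is good to about 2 mm. A picture is of the moment at which its call begins. There is no depth.
- ctrl.finish_job(): hands the job in; it is judged then, once.
Trained networks look in a picture, given as the dict that the camera call returned (one of the last four; its "shot" number tells which), for a name from the list of things; names that differ only in an ending like _2 or _b are one class to them, and where a whole thing is asked for, a point or a joint stands for the part that bears it (a point fixed in the world has none). Each returns a list of dicts, best first, with "score" (0 to 1); they miss things now and then, are a little off and sometimes report something else, mostly with a low value. They report only what shows in the picture. A call takes as long as a camera call. They do not tell look-alikes from the thing itself.
- ctrl.recognise(picture, thing): "centre" ([column, row] in pixels, amid what is visible of it).
The state is a dict: "clock": time; "qpos": joint angles; "qd": joint speeds; "tau": joint torques, N m; "eef_pos": TCP position; "tool_rot": TCP orientation; "force": force on the tool from outside, world axes, zero at the start; "torque": the same for the moment, N m; "width": finger opening in mm; "gripper_force": force on a finger pad.
Only numpy, scipy, OpenCV 4.12 (cv2) and the standard library are available. Lean on these libraries where they do the work, as an engineer would, in place of code of your own. Each camera call takes 0.05 s, during which the arm holds its last target. There are 200 camera calls.

### The job

Set out the bench for making up a solution. Stand the steel beaker in the middle of the balance's pan with its lid on, squarely covering it; stand the conical flask in the middle of the stirrer's plate; and stand the capped bottle in the middle of the rear one of the two black mats, the one farther from the robot (larger x). Leave everything upright, and leave the pink tube rack and the pipette where they lie.

Things in the scene. Friction and masses are not known exactly. Their poses are not given: they have to be found in the camera images.
- beaker: Open straight-sided steel beaker, loose, upright, 58 mm outer diameter, 80 mm tall, wall 3 mm, inner floor 4 mm up, 130 g or so. Origin: centre of its underside, z up.
- lid: Flat round steel lid for the beaker, loose, lying on the bench: disc 76 mm in diameter, 3 mm thick, with no lip underneath, and on its centre an upright black cylindrical knob 18 mm in diameter and 25 mm tall (its top 28 mm above the underside). About 70 g. Origin: centre of its underside, z up. Lying on the beaker its origin is 80 mm above the beaker's.
- flask: White plastic conical flask, loose, upright, 115 mm tall: foot 72 mm in diameter, tapering from 8 mm to 72 mm of height to a straight neck 27 mm in diameter (height 72 to 115 mm). About 100 g. Origin: centre of its underside, z up.
- bottle: Brown bottle with paper label and black screw cap, loose, upright, 126 mm tall: round body 54 mm in diameter up to 75 mm, neck 28 mm, cap 34 mm in diameter from 96 mm to the top. About 240 g. Origin: centre of its underside, z up.
- balance: Laboratory balance, fixed, at the left or right of the work, 200 x 150 mm, white, top of its case 46 mm above the bench, dark key panel at its front. Round steel pan 110 mm in diameter, rigid, its top 58 mm above the bench. Origin: on the bench straight below the pan's centre; -x of its frame is its front; the case reaches 127 mm in front of the origin, 73 mm behind it and 75 mm to either side.
- stirrer: Magnetic stirrer, fixed, on the side opposite the balance, 150 x 120 mm, grey case up to 52 mm with a black knob at the front; round white plate 112 mm in diameter, rigid, its top 60 mm above the bench. Origin: on the bench straight below the plate's centre; -x of its frame is its front; the case reaches 90 mm in front of the origin, 60 mm behind it and 60 mm to either side.
- mat_a: Round black rubber mat, fixed flat on the bench, 72 mm in diameter, 3 mm thick, one of two alike that lie between balance and stirrer, one behind the other as seen from the robot; either may be the rear one. Origin: centre of its underside.
- mat_b: The other mat, the same as mat_a in all respects.
- rack: Pink tube rack, a bystander, loose, 80 x 200 x 55 mm, beyond the work. Origin: centre of its underside, its length along its y.
- pipette: White hand pipette lying on the bench, a bystander, loose, 242 mm long along its x (from -130 mm, the thin grey tip, to +112 mm), up to 27 mm high. Origin: on the bench under its axis.
Mind the look-alikes: they are no part of the job. What is shaped like the bottle but purple or yellow is not meant.

How it is judged (in metres and radians):
At the end, for the whole second after the job is handed in: Upright, released, at rest: beaker on the balance pan within 12 mm of its centre; lid flat on the beaker rim within 10 mm of its axis; flask on the stirrer plate within 15 mm of its centre; bottle on the mat with the larger x within 12 mm of its centre (horizontal distance between beaker and balance below 0.012 m and height (world z) of beaker between 0.053 and 0.064 m and horizontal distance between lid and beaker below 0.01 m and z of lid in the frame of beaker between 0.076 and 0.086 m and horizontal distance between flask and stirrer below 0.015 m and height (world z) of flask between 0.055 and 0.066 m and ((horizontal distance between bottle and mat_a below 0.012 m and x of mat_a in the frame of mat_b above 0.02 m) or (horizontal distance between bottle and mat_b below 0.012 m and x of mat_b in the frame of mat_a above 0.02 m)) and height (world z) of bottle between -0.002 and 0.008 m and angle between each of beaker, lid, flask, bottle's own z axis and vertical below 0.1 rad and linear speed of each of beaker, lid, flask, bottle below 0.02 m/s and angular speed of each of beaker, lid, flask, bottle below 0.2 rad/s); the robot touches nothing.
It fails at once if the tube rack is shifted by more than 20 mm (distance of rack from where it was at the start of the episode above 0.02 m).
It fails at once if the pipette is shifted by more than 20 mm (distance of pipette from where it was at the start of the episode above 0.02 m).
It also fails if it takes over 122 s, if anything falls off the work surface, if the arm or the gripper's body presses on something with over 40 N, if the wrist force passes 120 N, or if a joint passes its speed limit or range.

## Working session

There is one attempt and no reset: what is moved stays moved. The work goes in short steps, Python scripts to look and compute and a tool call to move; the robot and the scene stay as the last step left them, time stands still between calls to the robot, and variables do not carry over. Pictures are saved under pics/ and viewed, at most 14 in all, crops included, and the job is handed in when it is done.

Besides the shell and the picture viewer there is one more tool, called after ">>>" in YAML: its name, and indented under it one key for each argument. step_arm: Moves the arm, as the interface text tells. Shift numbers are shares of 150 mm and turn numbers shares of 45 degrees, none past 1 either way. Its arguments: {"type":"object","properties":{"series":{"type":"array","items":{"type":"array","items":{"type":"array","items":{"type":"number","minimum":-1,"maximum":1}}}}},"required":["series"]}

```bash
mkdir -p pics; ls
cat > h.py <<'E'
from cell import ctrl
import numpy as np, cv2
def snap(cam,fn=None):
    d=ctrl.get_image(cam)
    if fn: cv2.imwrite('pics/'+fn,d['img'][:,:,::-1])
    return d
def ray(d,px,z):
    R=np.array(d['R']);t=np.array(d['t']).ravel()
    v=R.T@np.array([(px[0]-d['cx'])/d['fx'],(px[1]-d['cy'])/d['fy'],1]); c=-R.T@t
    return c+v*(z-c[2])/v[2]
def proj(d,X):
    p=np.array(d['R'])@np.array(X,float)+np.array(d['t']).ravel()
    return np.array([d['fx']*p[0]/p[2]+d['cx'],d['fy']*p[1]/p[2]+d['cy']])
E
python3 - <<'E'
from h import *
for cam in ['top','scene']:
    d=snap(cam,cam+'0.png')
    print(cam,-np.array(d['R']).T@np.array(d['t']).ravel())
    for n,z in dict(beaker=40,lid=5,flask=57,bottle=63,balance=50,stirrer=55,mat_a=3,rack=40,pipette=12).items():
        for r in ctrl.recognise(d,n)[:4]: print(n,round(r['score'],2),np.round(r['centre']),np.round(ray(d,r['centre'],z)))
s=ctrl.read_state();print(s['tool_rot'],s['eef_pos'],s['clock'])
E
```

```text
pics
top [ 374.37618985   -3.14741947 1018.45477184]
beaker 0.55 [215. 278.] [424. 146.  40.]
beaker 0.36 [266. 258.] [470.  27.  40.]
lid 0.83 [220. 198.] [625. 146.   5.]
flask 0.97 [335. 263.] [ 457. -133.   57.]
flask 0.28 [347. 192.] [ 625. -166.   57.]
bottle 0.84 [377. 150.] [ 729. -243.   63.]
bottle 0.78 [349. 194.] [ 621. -171.   63.]
bottle 0.65 [234. 140.] [756. 105.  63.]
bottle 0.61 [306. 167.] [687. -69.  63.]
balance 0.56 [135. 238.] [518. 334.  50.]
stirrer 0.93 [407. 218.] [ 563. -307.   55.]
mat_a 0.91 [271. 201.] [618.  16.   3.]
mat_a 0.74 [268. 260.] [470.  24.   3.]
rack 0.79 [310. 125.] [805. -82.  40.]
pipette 0.84 [154. 156.] [732. 313.  12.]
pipette 0.62 [133. 239.] [520. 352.  12.]
scene [1142.40229472  507.69688964  673.16969803]
beaker 0.96 [360. 206.] [428. 143.  40.]
beaker 0.16 [224. 182.] [ 585. -210.   40.]
lid 0.68 [314. 259.] [628. 147.   5.]
lid 0.65 [273. 177.] [ 438. -156.    5.]
flask 0.7 [272. 176.] [ 489. -111.   57.]
flask 0.24 [411. 268.] [557. 348.  57.]
bottle 0.96 [263. 142.] [ 373. -255.   63.]
bottle 0.93 [224. 182.] [ 604. -187.   63.]
bottle 0.78 [264. 264.] [754. 106.  63.]
bottle 0.69 [230. 221.] [705. -52.  63.]
balance 0.65 [413. 268.] [548. 349.  50.]
stirrer 0.91 [204. 170.] [ 593. -287.   55.]
mat_a 0.83 [313. 206.] [468.  22.   3.]
mat_a 0.7 [280. 232.] [609.  24.   3.]
rack 0.67 [190. 248.] [812. -77.  40.]
pipette 0.61 [352. 328.] [734. 320.  12.]
[ 3.14156435e+00 -2.65239348e-05  3.75730666e-01] [ 238.57377361 -604.64600748  231.31952028] 1.0
```

View pics/top0.png

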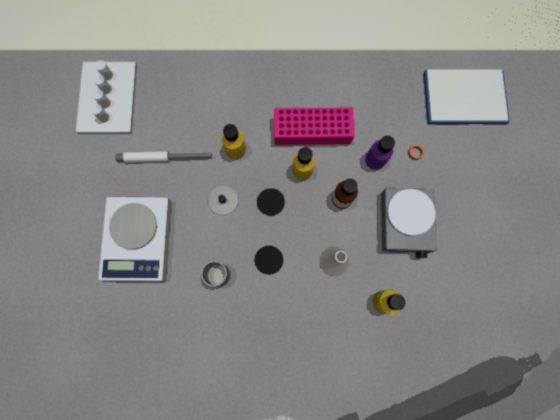

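View pics/scene0.png

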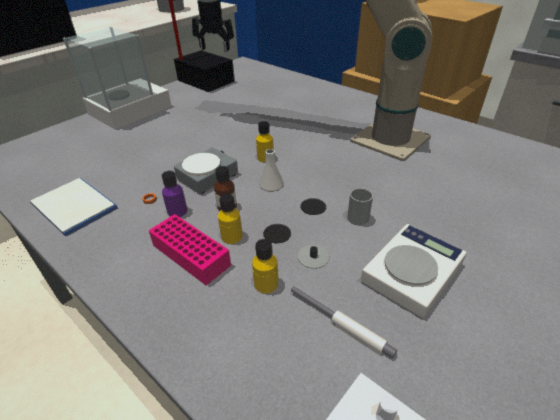

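The brown bottle (345,194) is the capped one. The flask is at (338,262), the beaker at (215,275), the lid at (223,200), the rear mat at (271,202) and the front mat at (269,260). The pan is at (133,226) and the plate at (411,212). Next I'll fit them more precisely.

Run:
```python
from h import *
d=snap('top'); im=d['img'].astype(int); hsv=cv2.cvtColor(d['img'],cv2.COLOR_RGB2HSV)
print('fx',d['fx'])
V=im.max(2);S=hsv[:,:,1]
def blob(name,c,r,mask,z):
    m=np.zeros(mask.shape,np.uint8);cv2.circle(m,c,r,1,-1)
    m=(mask&(m>0)).astype(np.uint8)
    n,l,st,ce=cv2.connectedComponentsWithStats(m)
    i=1+np.argmax(st[1:,4]); h=max(cv2.findContours((l==i).astype(np.uint8),0,1)[0],key=len)
    (x,y),rad=cv2.minEnclosingCircle(h)
    print(name,st[i],'cent',np.round(ce[i],1),np.round(ray(d,ce[i],z),1),'circ',np.round(ray(d,(x,y),z),1),'diam',round(2*rad*(d['t'][2]-z if 0 else 1018-z)/d['fx'],1))
blob('matrear',(271,202),18,V<60,3)
blob('matfront',(269,260),18,V<60,3)
blob('cap',(350,187),12,V<50,126)
blob('knob',(222,199),8,V<60,28)
blob('lid',(223,200),18,V>130,3)
blob('plate',(411,212),27,V>185,60)
for n,c in dict(pan=(133,226),beaker=(215,275),flask=(338,260)).items():
    r=30 if n=='pan' else 20
    p=d['img'][c[1]-r:c[1]+r,c[0]-r:c[0]+r]
    cv2.imwrite(f'pics/_{n}.png',cv2.resize(p[:,:,::-1],(260,260),interpolation=0))
cv2.imwrite('pics/c.png',np.hstack([cv2.imread(f'pics/_{n}.png') for n in('pan','beaker','flask')]))
```

```text
fx 415.2704200421794
matrear [257 189  27  27 578] cent [270.2 201.8] [615.6  18.5   3. ] circ [615.9  18.5   3. ] diam 66.7
matfront [255 246  28  28 623] cent [268.3 259.7] [470.4  22.6   3. ] circ [470.2  22.7   3. ] diam 69.0
cap [339 180  17  18 193] cent [346.9 188.1] [ 617.2 -154.6  126. ] circ [ 616.6 -157.7  126. ] diam 41.3
knob [219 196   7   7  38] cent [221.8 199. ] [616.8 136.6  28. ] circ [616.8 136.1  28. ] diam 17.2
lid [205 182  36  37 867] cent [223.  199.8] [620.9 137.    3. ] circ [620.3 137.1   3. ] diam 88.0
plate [ 389  190   46   45 1638] cent [411.4 211.6] [ 577.5 -316.3   60. ] circ [ 577.7 -316.6   60. ] diam 109.4
```

View pics/c.png

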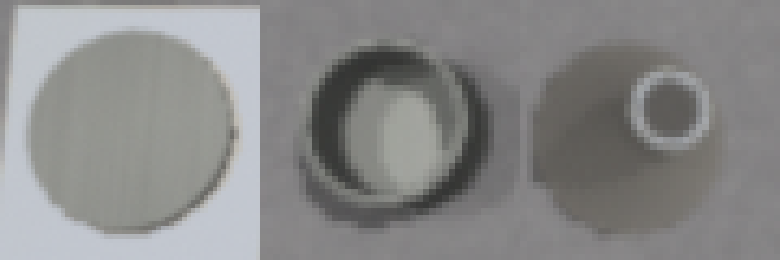

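Run:
```python
from h import *
d=snap('top')
for n,p,z in [('pan',(132.1,225),58),('beaker',(214,273.4),80),('flask',(340.6,256.3),115)]: print(n,np.round(ray(d,p,z),1))
p=d['img'][174:214,330:370];a=cv2.resize(p[:,:,::-1],(400,400),interpolation=0)
cv2.imwrite('pics/cap.png',a)
w=snap('wrist'); R=np.array(w['R']); print('wristcam',-R.T@w['t'],R.round(2).tolist(),w['fx'])
```

```text
pan [547.1 341.1  58. ]
beaker [432.7 142.2  80. ]
flask [ 466.7 -137.4  115. ]
wristcam [ 307.90356613 -576.99553777  373.1315303 ] [[0.37, -0.93, 0.0], [-0.89, -0.35, 0.29], [-0.27, -0.11, -0.96]] 364.1597400705205
```

View pics/cap.png

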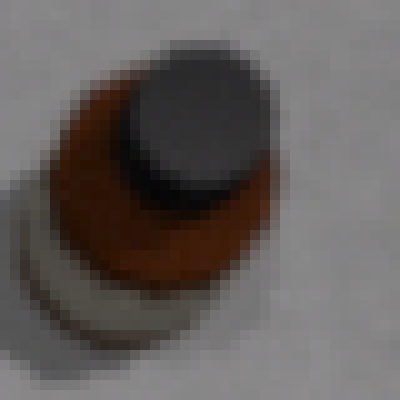

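>>> step_arm:
  series:
    - [[0,0,0.16,0,0,0,0],[0,0,0.16,0,0,0,0],[0,0,0.1585,0,0,0,0],[0,0,0,0,0,0,0]]

```text
clock: 1.55
eef_pos: [238.7, -604.6, 231.3]
tool_rot: [3.141, 0.0, -0.0]
force: [0.2, 0.3, 0.4]
width: 85.1
gripper_force: 0.0
```

>>> step_arm:
  series:
    - [[0,0,0,0.127,-0.26,0,0],[0,0,0,0.127,-0.26,0,0],[0,0,0,0.127,-0.26,0,0],[0,0,0,0.127,-0.26,0,0],[0,0,0,0.127,-0.26,0,0],[0,0,0,0.127,-0.26,0,0],[0,0,0,0.127,-0.26,0,0],[0,0,0,0.127,-0.26,0,0],[0,0,0,0.127,-0.26,0,0],[0,0,0,0.127,-0.26,0,0],[0,0,0,0.127,-0.26,0,0],[0,0,0,0.127,-0.26,0,0]]

```text
clock: 2.75
eef_pos: [468.0, -135.0, 231.7]
tool_rot: [3.141, -0.001, 0.004]
force: [-0.6, 0.0, -0.1]
width: 85.3
gripper_force: 0.0
```

Run:
```python
from h import *
s=ctrl.read_state();print(s['clock'],s['tool_rot'],s['eef_pos'],s['qpos'])
w=snap('wrist','w1.png')
for n in('flask','bottle'):
  for r in ctrl.recognise(w,n)[:2]: print(n,r['score'],r['centre'],ray(w,r['centre'],57))
print(proj(w,(466.7,-137.4,115)),proj(w,(624,-161,126)))
```

```text
2.75 [ 3.14126566e+00 -9.13882852e-04  3.51118465e-03] [ 467.98710135 -135.04308146  231.6616126 ] [ 0.14356986  0.39834069  0.10973774  1.96256829 -0.06014046  0.78277381
 -1.27988678]
flask 0.61 [284.5, 177.0] [ 476.07920826 -137.46868259   57.        ]
bottle 0.92 [388.8, 267.0] [ 388.95877885 -237.48853464   57.        ]
bottle 0.85 [316.2, 14.0] [ 605.90854227 -161.53167323   57.        ]
[285.0463464  205.58069663] [327.11660062 -46.53925189]
```

View pics/w1.png

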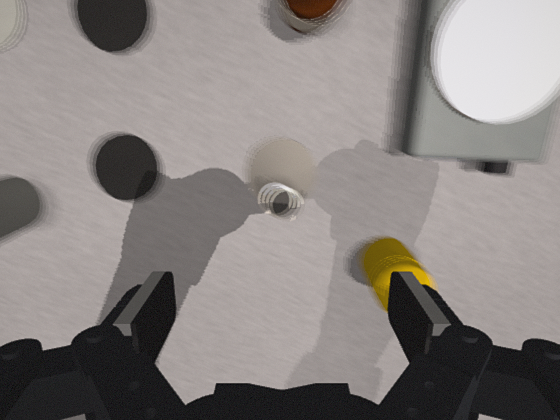

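The neck is at (281,200), where the top-view fix predicts it. The plate, brown bottle and mats are also clear. I'll descend and grip the neck.

>>> step_arm:
  series:
    - [[0,0,0,0,0,0.26,0],[0,0,0,0,0,0.26,0],[0,0,0,0,0,0.26,0],[0,0,0,0,0,0.26,0],[0,0,0,0,0,0,0],[0,0,0,0,0,0,0],[0,0,0,0,0,0,1],[0,0,0,0,0,0,1],[0,0,0,0,0,0,1],[0,0,0,0,0,0,1],[0,0,0,0,0,0,1],[0,0,0,0,0,0,1]]

```text
clock: 4.1
eef_pos: [467.9, -136.8, 76.2]
tool_rot: [3.141, -0.002, -0.0]
force: [-1.3, -1.1, 6.8]
width: 25.6
gripper_force: 58.5
```

>>> step_arm:
  series:
    - [[0,0,0,0,0,0,1],[0,0,0,0,0,0,1],[0,0,0,0,0,0,1],[0,0,0,0,0,0,1],[0,0,0,0,0,0,1]]

```text
clock: 4.6
eef_pos: [467.9, -136.8, 76.2]
tool_rot: [3.141, -0.002, -0.0]
force: [-0.0, -0.3, 7.6]
width: 25.7
gripper_force: 58.5
```

>>> step_arm:
  series:
    - [[0,0,0,0,0,-0.2,1],[0,0,0,0,0,-0.2,1],[0,0,0,0,0,-0.2,1],[0,0,0,0.123,0.2,0,1],[0,0,0,0.123,0.2,0,1],[0,0,0,0.123,0.2,0,1],[0,0,0,0.123,0.2,0,1],[0,0,0,0.123,0.2,0,1],[0,0,0,0.123,0.2,0,1],[0,0,0,0,0,0,1],[0,0,0,0,0,0,1],[0,0,0,0,0,0,1]]

```text
clock: 5.8
eef_pos: [577.3, -315.1, 164.8]
tool_rot: [-3.14, 0.001, 0.001]
force: [-0.4, 0.8, -0.5]
width: 25.3
gripper_force: 59.5
```

Run:
```python
from h import *
s=ctrl.read_state();print(s['clock'],s['tool_rot'],s['eef_pos'])
w=snap('wrist','w2.png')
print(proj(w,(577.5,-316.4,60)),proj(w,(577.5,-316.4,60))-proj(w,(577.5,-306.4,60)))
```

```text
5.8 [-3.13984412e+00  1.42564556e-03  8.87979357e-04] [ 577.2602974  -315.1139528   164.82309118]
[284.01269932 207.87877705] [1.41416572e+01 1.22135933e-02]
```

View pics/w2.png

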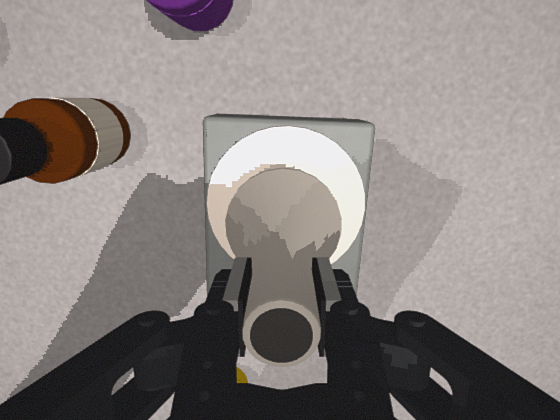

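The plate spans columns 207 to 365, with its centre near 286, and the flask is held over it. Lowering and releasing.

>>> step_arm:
  series:
    - [[0,0,0,0,0.01,0.09,1],[0,0,0,0,0,0.06,1],[0,0,0,0,0,0.03,1],[0,0,0,0,0,0.01,1],[0,0,0,0,0,0,1],[0,0,0,0,0,0,1]]

```text
clock: 6.45
eef_pos: [578.2, -318.2, 136.9]
tool_rot: [3.141, -0.001, -0.0]
force: [0.3, 0.3, 0.1]
width: 25.7
gripper_force: 59.4
```

>>> step_arm:
  series:
    - [[0,0,0,0,0,0,0],[0,0,0,0,0,0,0],[0,0,0,0,0,0,0],[0,0,0,0,0,0,0],[0,0,0,0,0,0,0],[0,0,0,0,0,-0.3,0],[0,0,0,0,0,-0.3,0],[0,0,0,0,0,-0.2,0],[0,0,0,0,0,0,0]]

```text
clock: 7.35
eef_pos: [580.6, -319.8, 262.5]
tool_rot: [3.137, -0.009, -0.0]
force: [-0.6, 0.6, 0.4]
width: 85.3
gripper_force: 0.0
```

>>> step_arm:
  series:
    - [[0,0,0,0.077,-0.262,0,0],[0,0,0,0.077,-0.262,0,0],[0,0,0,0.077,-0.262,0,0],[0,0,0,0.077,-0.262,0,0],[0,0,0,0,0,0,0],[0,0,0,0,0,0,0],[0,0,0,0,0,0,0]]

```text
clock: 8.05
eef_pos: [623.3, -162.6, 256.3]
tool_rot: [3.14, 0.001, -0.002]
force: [0.2, 0.7, -0.0]
width: 85.5
gripper_force: 0.0
```

Run:
```python
from h import *
s=ctrl.read_state();print(s['clock'],s['tool_rot'],s['eef_pos'])
w=snap('wrist','w3.png')
print(proj(w,(624,-161,126)),proj(w,(634,-161,126)), proj(w,(615.7,18.5,3)))
d=snap('top','t3.png')
for c in (w,d):
  for r in ctrl.recognise(c,'flask')[:2]: print(r)
print(proj(d,(577.5,-316.4,115+60)))
```

```text
8.05 [ 3.14037688e+00  1.19995805e-03 -1.78703367e-03] [ 623.34016149 -162.61574309  256.3374453 ]
[279.56858875 197.92859375] [279.52148669 185.32660142] [117.22355354 176.33100254]
{'centre': [459.7, 239.8], 'score': 0.88}
[428.6102236  200.15661753]
```

View pics/w3.png

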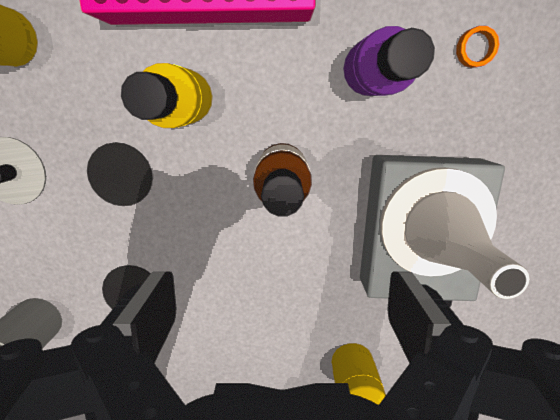

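The flask stands centred on the plate. The brown cap is at (283,195), within 3 mm of its fix, and the rear mat is at (119,174). Gripping the cap now.

>>> step_arm:
  series:
    - [[0,0,0,0.015,0.007,0.28,0],[0,0,0,0,0,0.28,0],[0,0,0,0,0,0.28,0],[0,0,0,0,0,0.28,0],[0,0,0,0,0,0,0],[0,0,0,0,0,0,0],[0,0,0,0,0,0,1],[0,0,0,0,0,0,1],[0,0,0,0,0,0,1],[0,0,0,0,0,0,1],[0,0,0,0,0,0,1],[0,0,0,0,0,0,1]]

```text
clock: 9.45
eef_pos: [627.4, -162.5, 90.5]
tool_rot: [3.141, -0.003, -0.0]
force: [-1.4, 0.3, 6.5]
width: 32.6
gripper_force: 58.9
```

>>> step_arm:
  series:
    - [[0,0,0,0,0,0,1],[0,0,0,0,0,0,1],[0,0,0,0,0,0,1]]

```text
clock: 9.75
eef_pos: [627.4, -162.5, 90.6]
tool_rot: [3.141, -0.003, -0.0]
force: [-2.1, -0.1, 7.1]
width: 32.6
gripper_force: 58.9
```

>>> step_arm:
  series:
    - [[0,0,0,0,0,-0.2,1],[0,0,0,0,0,-0.2,1],[0,0,0,-0.012,-0.24,0,1],[0,0,0,-0.012,-0.24,0,1],[0,0,0,-0.012,-0.24,0,1],[0,0,0,-0.012,-0.24,0,1],[0,0,0,-0.012,-0.24,0,1],[0,0,0,0,0,0,1],[0,0,0,0,0,0,1],[0,0,0,0,0,0,1]]

```text
clock: 10.75
eef_pos: [617.1, 16.6, 148.7]
tool_rot: [3.14, 0.0, -0.001]
force: [0.3, -0.9, -2.6]
width: 32.4
gripper_force: 60.5
```

>>> step_arm:
  series:
    - [[0,0,0,0.005,0,0.16,1],[0,0,0,0,0,0.12,1],[0,0,0,0,0,0.06,1],[0,0,0,0,0,0.02,1],[0,0,0,0,0,0,1],[0,0,0,0,0,0,1],[0,0,0,0,0,0,1]]

```text
clock: 11.45
eef_pos: [618.8, 17.9, 95.8]
tool_rot: [-3.142, -0.002, -0.0]
force: [-0.0, 0.3, -1.5]
width: 32.8
gripper_force: 60.5
```

Run:
```python
from h import *
s=ctrl.read_state();print(s['clock'],s['eef_pos'],s['force'])
```

```text
11.45 [618.82898814  17.92942911  95.75001055] [-0.04000149  0.34651228 -1.50516538]
```

>>> step_arm:
  series:
    - [[0,0,0,0,0,0.013,1],[0,0,0,0,0,0,1],[0,0,0,0,0,0,0],[0,0,0,0,0,0,0],[0,0,0,0,0,0,0],[0,0,0,0,0,0,0],[0,0,0,0,0,-0.3,0],[0,0,0,0,0,-0.3,0],[0,0,0,0,0,-0.3,0],[0,0,0,0,0,0,0]]

```text
clock: 12.45
eef_pos: [622.4, 17.9, 234.7]
tool_rot: [-3.141, -0.013, -0.0]
force: [0.4, 0.7, -0.1]
width: 85.3
gripper_force: 0.0
```

>>> step_arm:
  series:
    - [[0,0,0,-0.207,-0.138,0,0],[0,0,0,-0.207,-0.138,0,0],[0,0,0,-0.207,-0.138,0,0],[0,0,0,-0.207,-0.138,0,0],[0,0,0,-0.207,-0.138,0,0],[0,0,0,-0.207,-0.138,0,0],[0,0,0,0,0,0,0],[0,0,0,0,0,0,0],[0,0,0,0,0,0,0]]

```text
clock: 13.35
eef_pos: [432.9, 141.6, 227.9]
tool_rot: [3.141, -0.001, -0.001]
force: [-0.1, -0.7, -0.5]
width: 85.3
gripper_force: 0.0
```

Run:
```python
from h import *
s=ctrl.read_state();print(s['clock'],s['tool_rot'],s['eef_pos'])
w=snap('wrist','w4.png')
print(proj(w,(432.7,142.2,80)),proj(w,(442.7,142.2,80)), 'knob',proj(w,(617.5,136.6,28)),'bottle',proj(w,(616.5,17.5,126)))
```

```text
13.35 [ 3.14137953e+00 -1.17320231e-03 -1.19998653e-03] [432.89676647 141.61983068 227.9256457 ]
[281.09258322 193.71986686] [281.07047038 181.80115036] knob [287.58279178 -42.92423612] bottle [ 505.20245717 -107.03432057]
```

View pics/w4.png

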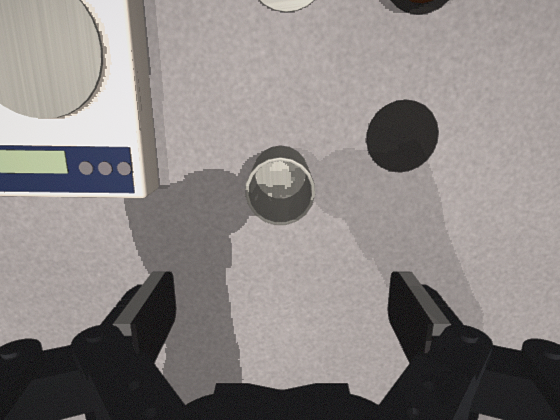

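The beaker rim is centred at (280,191), within 3 mm of the prediction. Gripping it.

>>> step_arm:
  series:
    - [[0,0,0,0.01,0,0.257,0],[0,0,0,0,0,0.257,0],[0,0,0,0,0,0.257,0],[0,0,0,0,0,0.257,0],[0,0,0,0,0,0.257,0],[0,0,0,0,0,0,0],[0,0,0,0,0,0,0],[0,0,0,0,0,0,1],[0,0,0,0,0,0,1],[0,0,0,0,0,0,1],[0,0,0,0,0,0,1],[0,0,0,0,0,0,1]]

```text
clock: 14.6
eef_pos: [435.7, 142.8, 37.8]
tool_rot: [-3.14, -0.005, -0.0]
force: [0.3, -0.2, 5.8]
width: 57.7
gripper_force: 62.6
```

>>> step_arm:
  series:
    - [[0,0,0,0,0,0,1],[0,0,0,0,0,0,1],[0,0,0,0,0,0,1]]

```text
clock: 14.9
eef_pos: [435.7, 142.8, 37.8]
tool_rot: [-3.14, -0.005, -0.0]
force: [-0.4, 0.1, 6.8]
width: 57.7
gripper_force: 62.6
```

>>> step_arm:
  series:
    - [[0,0,0,0,0,-0.23,1],[0,0,0,0,0,-0.23,1],[0,0,0,0,0,-0.23,1],[0,0,0,0.124,-0.22,0,1],[0,0,0,0.124,-0.22,0,1],[0,0,0,0.124,-0.22,0,1],[0,0,0,0.124,-0.22,0,1],[0,0,0,0.124,-0.22,0,1],[0,0,0,0.124,-0.22,0,1],[0,0,0,0,0,0,1],[0,0,0,0,0,0,1],[0,0,0,0,0,0,1]]

```text
clock: 16.1
eef_pos: [545.1, 339.1, 139.7]
tool_rot: [3.141, 0.0, -0.001]
force: [0.0, 0.6, -1.4]
width: 57.6
gripper_force: 65.2
```

Run:
```python
from h import *
s=ctrl.read_state();print(s['clock'],s['tool_rot'],s['eef_pos'])
w=snap('wrist','w5.png')
c=np.array([547.1,341.1,58.]); P=lambda a,b:proj(w,c+[a,b,0]).round(1)
print(P(0,0),P(55,0),P(-55,0),P(0,55),P(0,-55))
```

```text
16.1 [ 3.14085488e+00  2.31761739e-04 -9.40564412e-04] [545.05619104 339.07436143 139.66769515]
[278.8 215.7] [278.5 128.7] [279.  291.7] [193.5 215.9] [364.  215.6]
```

View pics/w5.png

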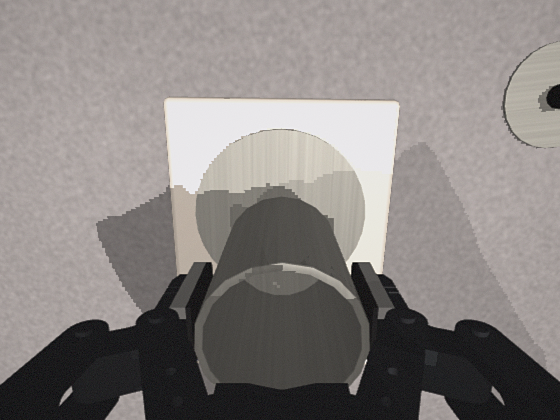

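The pan's edges (columns 196 to 365, top row 128) match the fix within about 1 mm. Lowering the beaker.

>>> step_arm:
  series:
    - [[0,0,0,0.014,-0.007,0.13,1],[0,0,0,0,0,0.09,1],[0,0,0,0,0,0.045,1],[0,0,0,0,0,0.015,1],[0,0,0,0,0,0,1],[0,0,0,0,0,0,1],[0,0,0,0,0,0,1]]

```text
clock: 16.85
eef_pos: [547.8, 341.7, 97.5]
tool_rot: [-3.141, -0.0, -0.0]
force: [-0.0, -0.1, -1.3]
width: 57.7
gripper_force: 65.2
```

>>> step_arm:
  series:
    - [[0,0,0,0,0,0.01,1],[0,0,0,0,0,0,1],[0,0,0,0,0,0,0],[0,0,0,0,0,0,0],[0,0,0,0,0,0,0],[0,0,0,0,0,0,0],[0,0,0,0,0,-0.27,0],[0,0,0,0,0,-0.27,0],[0,0,0,0,0,-0.27,0],[0,0,0,0,0,0,0]]

```text
clock: 17.85
eef_pos: [551.0, 343.2, 223.3]
tool_rot: [-3.135, -0.009, -0.0]
force: [1.1, 0.5, -1.5]
width: 85.3
gripper_force: 0.0
```

>>> step_arm:
  series:
    - [[0,0,0,0.078,0.227,0,0],[0,0,0,0.078,0.227,0,0],[0,0,0,0.078,0.227,0,0],[0,0,0,0.078,0.227,0,0],[0,0,0,0.078,0.227,0,0],[0,0,0,0.078,0.227,0,0],[0,0,0,0,0,0,0],[0,0,0,0,0,0,0],[0,0,0,0,0,0,0]]

```text
clock: 18.75
eef_pos: [617.0, 138.5, 216.4]
tool_rot: [-3.141, 0.002, 0.001]
force: [0.3, 0.4, -0.1]
width: 85.2
gripper_force: 0.0
```

Run:
```python
from h import *
s=ctrl.read_state();print(s['clock'],s['tool_rot'],s['eef_pos'])
w=snap('wrist','w6.png')
print('knob',proj(w,(617.5,136.6,28)),proj(w,(627.5,136.6,28)),'beaker',proj(w,(547.3,341,138)),'bottle base',proj(w,(617,17.5,3)),proj(w,(617,17.5,129)))
d=snap('top'); cv2.imwrite('pics/t6.png',cv2.resize(d['img'][170:250,100:300,::-1],(800,320),interpolation=0))
print(proj(d,(547.1,341.1,138))-[100,170],proj(d,(615.7,18.5,129))-[100,170])
```

```text
18.75 [-3.14081704e+00  1.65680815e-03  1.49010018e-03] [617.03893349 138.52900075 216.39718549]
knob [283.99104725 181.5444585 ] [284.02522457 170.89431111] beaker [-10.01634471 315.1577674 ] bottle base [403.79989002 176.62597634] [465.00537798 216.07521251]
[19.27038269 48.47018546] [168.97940948  18.55512345]
```

View pics/w6.png

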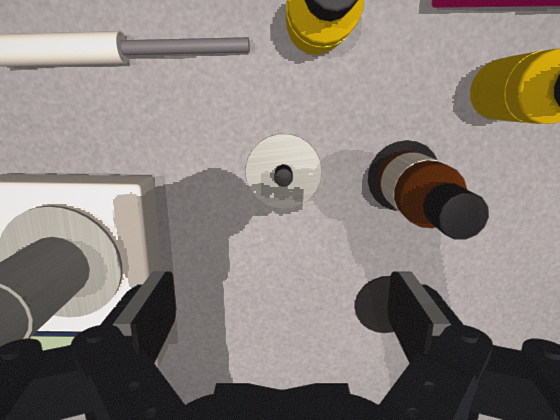

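View pics/t6.png

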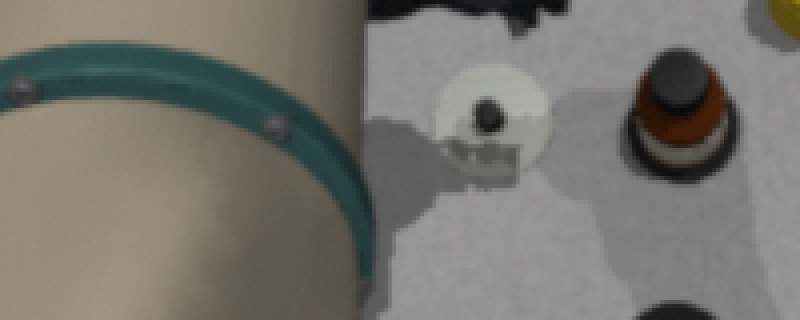

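The bottle is centred on the rear mat and the beaker stands on the pan. The lid knob is at about (283,177), with the disc centred near (283,172), so x is about 620. Descending on the knob.

>>> step_arm:
  series:
    - [[0,0,0,0.02,0.01,0.28,0],[0,0,0,0,0,0.28,0],[0,0,0,0,0,0.28,0],[0,0,0,0,0,0.28,0],[0,0,0,0,0,0.2,0],[0,0,0,0,0,0.06,0],[0,0,0,0,0,0,0],[0,0,0,0,0,0,0],[0,0,0,0,0,0,0]]

```text
clock: 19.75
eef_pos: [622.1, 136.1, 11.9]
tool_rot: [-3.141, -0.003, 0.0]
force: [0.3, 0.4, -0.2]
width: 85.8
gripper_force: 0.0
```

Run:
```python
from h import *
s=ctrl.read_state();print(s['clock'],s['tool_rot'],s['eef_pos'],s['force'])
w=snap('wrist','w7.png')
e=s['eef_pos']
print(proj(w,(e[0],e[1],28)),proj(w,(e[0]+10,e[1],28)))
```

```text
19.75 [-3.14095525e+00 -2.89846569e-03  2.85764330e-04] [622.06484359 136.08519506  11.93935662] [ 0.32267751  0.41202604 -0.17521136]
[282.51819399 298.00342919] [282.53861009 274.75982035]
```

View pics/w7.png

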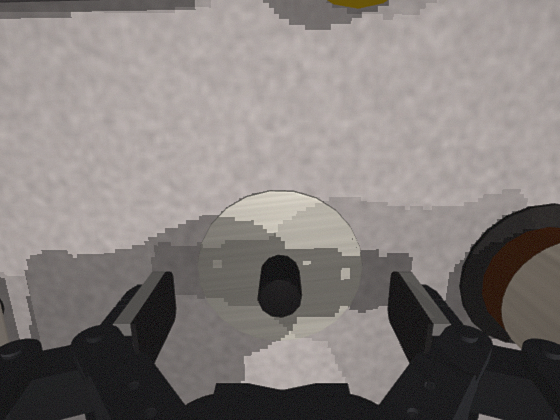

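The knob top is at (280,298) and the TCP projects to (282,298), so they're aligned. Down 4.5 mm and grip.

>>> step_arm:
  series:
    - [[0,0,0,0,-0.005,0.03,0],[0,0,0,0,0,0,0],[0,0,0,0,0,0,0],[0,0,0,0,0,0,1],[0,0,0,0,0,0,1],[0,0,0,0,0,0,1],[0,0,0,0,0,0,1],[0,0,0,0,0,0,1],[0,0,0,0,0,0,1],[0,0,0,0,0,0,1],[0,0,0,0,0,0,1]]

```text
clock: 20.9
eef_pos: [620.7, 136.3, 5.6]
tool_rot: [3.141, 0.0, -0.0]
force: [0.1, 0.1, 3.2]
width: 15.9
gripper_force: 58.6
```

>>> step_arm:
  series:
    - [[0,0,0,0,0,-0.27,1],[0,0,0,0,0,-0.27,1],[0,0,0,0,0,-0.27,1],[0,0,0,0,0,-0.27,1],[0,0,0,-0.082,-0.228,0,1],[0,0,0,-0.082,-0.228,0,1],[0,0,0,-0.082,-0.228,0,1],[0,0,0,-0.082,-0.228,0,1],[0,0,0,-0.082,-0.228,0,1],[0,0,0,-0.082,-0.228,0,1],[0,0,0,0,0,0,1],[0,0,0,0,0,0,1]]

```text
clock: 22.1
eef_pos: [545.8, 342.6, 166.8]
tool_rot: [3.141, 0.002, 0.003]
force: [0.2, -1.1, -0.1]
width: 15.9
gripper_force: 58.7
```

Run:
```python
from h import *
ctrl.get_image('wrist');
w=snap('wrist','w8.png'); s=ctrl.read_state();e=s['eef_pos'];print(s['clock'],s['tool_rot'],e,s['width'])
for X in [(547.3,341.1,138),(547.3,341.1-29,138),(547.3,341.1+29,138),(547.3+29,341.1,138),(e[0],e[1],e[2]-5),(e[0]+38,e[1],e[2]-5),(e[0],e[1]-38,e[2]-5)]: print(proj(w,X).round(1))
```

```text
22.2 [ 3.13978219e+00  6.90519623e-04 -1.58166919e-03] [547.25202744 339.884209   167.0831942 ] 15.551918207542908
[281.5 250.5]
[338.6 250.5]
[224.4 250.6]
[281.5 195.3]
[284.4 272.3]
[284.6 189.2]
[369.8 272.2]
```

View pics/w8.png

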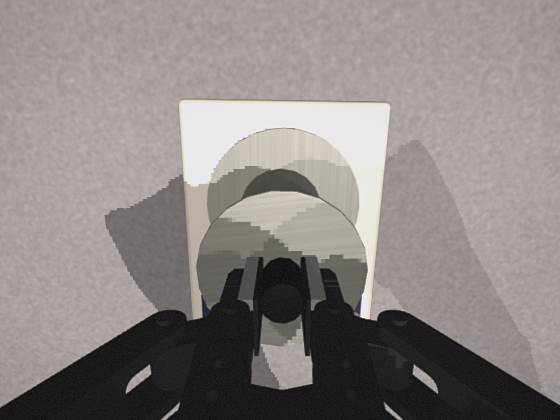

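The lid (columns 197 to 368) is centred over the beaker to about 1 mm. Lowering.

>>> step_arm:
  series:
    - [[0,0,0,0.003,-0.003,0.07,1],[0,0,0,0,0,0.04,1],[0,0,0,0,0,0.025,1],[0,0,0,0,0,0.01,1],[0,0,0,0,0,0,1],[0,0,0,0,0,0,1],[0,0,0,0,0,0,1]]

```text
clock: 22.9
eef_pos: [547.4, 342.1, 145.9]
tool_rot: [-3.141, 0.0, 0.0]
force: [-0.7, 0.1, -0.7]
width: 16.0
gripper_force: 58.7
```

>>> step_arm:
  series:
    - [[0,0,0,0,0.005,0.008,1],[0,0,0,0,0,0.005,1],[0,0,0,0,0,0,1],[0,0,0,0,0,0,1],[0,0,0,0,0,0,1]]

```text
clock: 23.4
eef_pos: [547.2, 341.3, 143.7]
tool_rot: [3.141, 0.001, -0.0]
force: [-0.7, 0.4, -0.7]
width: 16.1
gripper_force: 58.7
```

>>> step_arm:
  series:
    - [[0,0,0,0,0,0.004,1],[0,0,0,0,0,0,1],[0,0,0,0,0,0,0],[0,0,0,0,0,0,0],[0,0,0,0,0,0,0],[0,0,0,0,0,0,0],[0,0,0,0,0,-0.2,0],[0,0,0,0,0,-0.3,0],[0,0,0,0,0,-0.2,0],[0,0,0,0,0,0,0]]

```text
clock: 24.4
eef_pos: [550.1, 342.6, 253.3]
tool_rot: [-3.137, -0.008, -0.0]
force: [0.5, -0.2, -0.4]
width: 85.4
gripper_force: 0.0
```

>>> step_arm:
  series:
    - [[0,0,0,-0.1,0.3,0,0],[0,0,0,-0.1,0.3,0,0],[0,0,0,-0.1,0.3,0,0],[0,0,0,-0.1,0.3,0,0],[0,0,0,-0.1,0.3,0,0],[0,0,0,-0.1,0.3,0,0],[0,0,0,-0.1,0.3,0,0],[0,0,0,-0.1,0.3,0,0],[0,0,0,0,0,0,0],[0,0,0,0,0,0,0],[0,0,0,0,0,0,0]]

```text
clock: 25.5
eef_pos: [427.7, -17.6, 248.0]
tool_rot: [-3.141, 0.001, 0.002]
force: [0.5, 0.4, 0.5]
width: 85.7
gripper_force: 0.0
```

Run:
```python
from h import *
s=ctrl.read_state();print(s['clock'],s['eef_pos'],s['width'])
d=snap('top'); sc=snap('scene')
im=d['img'][140:290,90:290,::-1]; im2=sc['img'][140:290,190:480,::-1]
cv2.imwrite('pics/fin.png',np.vstack([cv2.resize(im,(400,300)),np.zeros((0,400,3),np.uint8)]) if 0 else np.hstack([cv2.resize(im,(400,300)),cv2.resize(im2,(400,207)).copy() if 0 else cv2.copyMakeBorder(cv2.resize(im2,(400,207)),0,93,0,0,0)]))
print('lid px',(proj(d,(547.2,341,141))-[90,140])*2,'knob',(proj(d,(547.2,341,166))-[90,140])*2,'cap',(proj(d,(616,18,129))-[90,140])*2)
```

```text
25.5 [427.68458072 -17.57952961 248.0169348 ] 85.65196722795365
lid px [ 57.59093298 156.31397503] knob [ 48.56701395 151.71301652] cap [358.41100127  96.84760233]
```

View pics/fin.png

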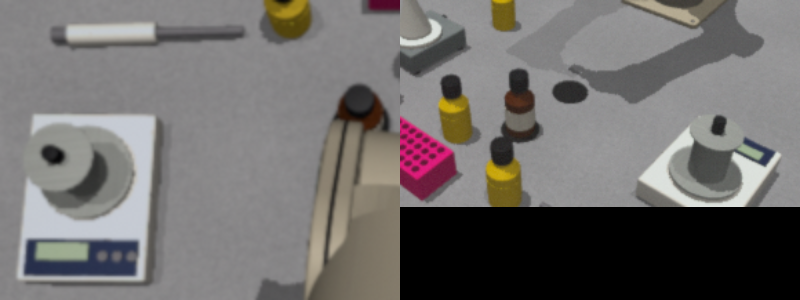

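The lid is flat on the beaker: its disc centre is at (59,158) against the (58,157) expected. The bottle, flask and bystanders look right too, so I'm handing in.

```bash
python3 -c "
from cell import ctrl
print(ctrl.finish_job())"
```

```text
the job is handed in; nothing more can be done
None
```

I handed the job in at about 25.6 s; no verdict came back. In the last pictures the lidded beaker was on the balance pan, the flask on the stirrer plate and the brown bottle on the rear mat, all upright and within about 3 mm of centre by my measurements, and I saw no shift of the rack or pipette.

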